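# Lock the bayonet eyecup onto a kaleidoscope barrel

### The job

Fit the bronze eyecup to the kaleidoscope barrel standing in the wooden cradle: let its two lugs down through the collar's entry slots (red dots to red dots), press it gently down against the spring and turn it clockwise, seen from above, about a quarter turn to the stop, so that on easing off it springs up and clicks locked; then let go. The mirrors in the barrel chip easily, so never load the eyecup on the barrel with more than 25 N, and leave the wheel, the quartz and the spacer disc where they lie.

Things in the scene. Friction and masses are not known exactly. Their poses are not given: they have to be found in the camera images.
- eyecup_grip (a point): Middle of the grip of the loose bronze eyecup, on its axis, 44 mm above its underside; z up, x through the two lugs. The grip is an upright octagon 46 mm across flats (flats face +-x, +-y and the diagonals), reaching from 26 mm below this point (flat shoulder) to 18 mm above (top: hollow eye bowl, two red dots over the lugs).
- eyecup: The same eyecup (90 to 156 g), upright, nose down; origin under its centre. Below the shoulder a spigot 29.6 mm across, 18 mm long, its last 4 mm tapering to 24 mm. Two opposite lugs at +-x, 7 mm wide, 3 mm thick, reach 19.5 mm from the axis; lug tops 8 mm, undersides 11 mm below the shoulder. Half a turn makes no difference to the fit.
- mount (a point): Centre of the rim of the barrel's aluminium collar, on its axis, 130 mm above the bench; axes as the cradle's. Collar 64 mm outside, bore 32 mm, two opposite entry slots marked by red dots. THE SLOTS' DIRECTION IS NOT MEASURED: anywhere within 45 deg either side of this x axis. See it, or rest the lugs lightly on the rim and turn until they drop in (about 5 deg play).
- locked_at (a point): Where the grip point sits when locked: on the barrel's axis, 29.5 mm above the rim. Other heights of the grip point above the rim: lugs resting on the rim 37 mm; lugs in the slots, nose on the spring 34; deep enough to turn below 27.5; shoulder hard on the rim 26. From the slots it turns clockwise only, 80 deg (5 deg play) to a hard stop (white dots); there the lugs spring up 2 mm into pockets.
- cradle: Fixed wooden cradle, foot 120 x 150 x 18 mm, origin under its centre, below the mount. Jaws 80 mm high, out to 51 mm from the axis in y, grip the upright barrel, 50 mm across. Spring in the collar: 2 N at 34 mm, 9 N at 26 mm. The rubber pad below lets barrel and rim sink 1 mm per 6 N, the cork 2 deg per 0.1 N m. The 25 N counts all contact of eyecup with barrel, the twist against the stop too.
- turning_wheel: Bystander: loose chrome turning wheel lying flat, 68 mm in diameter, 14 mm high; origin under its centre.
- quartz: Bystander: loose smoked quartz chunk, about 48 mm across, 40 mm high; origin under its centre.
- spacer_disc: Bystander: loose maple spacer disc lying flat, 60 mm in diameter, 9 mm thick, with a hole; origin under its centre.
Things that resemble listed ones, but are neither listed nor needed, are in the scene too. Of the things that look like the cradle, the larger one is meant.

How it is judged:
On the way, in this order (a step that is already met when the one before it is completed fails the run):
1. the eyecup stands upright in the collar with its lugs let down through the entry slots (z of eyecup_grip in the frame of mount below 0.0346 m and horizontal distance between eyecup_grip and mount below 0.003 m and angle between eyecup_grip's own z axis and vertical below 0.07 rad).
2. pressed down against the spring to the depth at which the lugs pass under the lip (z of eyecup_grip in the frame of mount below 0.028 m and horizontal distance between eyecup_grip and mount below 0.003 m and angle between eyecup_grip's own z axis and vertical below 0.07 rad).
At the end, for the whole second after the job is handed in: Eyecup upright (4 deg) on the barrel's axis (3 mm), clicked locked with the lugs sprung up into their pockets (grip point 28.6 to 30.6 mm above the rim), at rest and let go; wheel, quartz and disc within 20 mm of their starts (z of eyecup_grip in the frame of mount between 0.0286 and 0.0306 m and horizontal distance between eyecup_grip and mount below 0.003 m and angle between eyecup_grip's own z axis and vertical below 0.07 rad and linear speed of eyecup below 0.01 m/s and contact force between the fingers and eyecup below 0.1 N); the robot touches nothing.
It fails at once if the eyecup is loaded on the barrel with more than 25 N (contact force between eyecup and cradle above 25 N).
It fails at once if a bystander (wheel, quartz or spacer disc) is moved more than 20 mm (distance of any of turning_wheel, quartz, spacer_disc from where it was at the start of the episode above 0.02 m).
It also fails if it takes over 72 s, if anything falls off the work surface, if the arm or the gripper's body presses on something with over 40 N, if the wrist force passes 120 N, or if a joint passes its speed limit or range.

### The arm

A 6-joint arm with a two-finger parallel gripper is mounted at the origin on the work surface. World frame = base frame: x ahead of the robot, y to its left, z up, the work surface at z = 0. Lengths are in m, angles in rad, forces in N, time in s.
With the tool pointing down it reaches from about 0.3 to 0.875 m from the base axis. Payload 6.4 kg.
Tool frame: the origin (TCP) lies midway between the tips of the shut fingers; the grasp point (between the pads) lies 19 mm behind it (ctrl.tcp_to_grasp is the distance from the TCP to the grasp point, in m); z points along the fingers, y is the direction in which the jaws open and shut (so a half turn about z gives the same grasp; the last joint's range is limited). The gripper opens to 85 mm and grips with 20 to 120 N. Pads are 22 mm wide; open, the fingers measure 114 mm over their backs; the gripper's body (76 mm by 85 mm) begins 54 mm behind the grasp point. The pads swing forward as they close: fully open they stand 13 mm farther back than shut.
Start: joints at [0.998, 0.181, 1.607, -0, 1.354, -0.206], TCP at [0.206, 0.537, 0.231] pointing down, gripper open.
Joint ranges: [-2.99, 2.99], [-0.89, 2.07], [0.3, 2.58], [-1.14, 4.28], [0, 2.63], [-3.12, 3.12]. Speed limits (rad/s): [2.57, 2.57, 3.01, 3.14, 3.14, 3.14].

### API

Orientations are given as a unit quaternion [w, x, y, z].
In Python, from bench import monitor, imaging, order, spotter, ctrl gives the robot as it stands.
- The arm moves only by the shell command python3 -m pendant 'ROWS'. ROWS is JSON, a list that holds one entry, the list of rows, each a list of 5 numbers: the shift along the world's x, y, z in mm, then the turn about the world's z in degrees, then the finger opening in mm, from 0 to 85.4. A call has 1 to 8 rows; each row shifts and turns the commanded pose from where the row before left it; what a row does not reach is not made up. A row lasts 1/8 s, in which the tool goes at most 62.5 mm and 10.7 degrees, less where a joint would pass 70% of its speed; a pose out of reach is approached as far as the arm can. A call with a gripper value outside its range is refused whole. The fingers move at their own pace and stop on an object; the grip force is fixed at half the most. Time passes only in rows, so rows that do not move let the fingers close. It gives the time, the measured TCP pose, the force and the opening at its end, in the units of the state.
- monitor.get_obs(): the state, without advancing time (a new reading comes with each control period).
- imaging.camera(name): name is "side" or "top"; returns a dict with "img" (384x512x3 uint8, red, green, blue), "vfov" (degrees; the focal length in pixels is half the picture's height over the tangent of half this angle, whatever the lens; pixels are square), "cx", "cy" (the principal point, pixels), "origin" and "orientation" of the camera in the world. Camera axes: x right, y down, z forward; pixel columns grow to the right and rows downward; lengths in m; the calibration is good to about 2 mm. A picture is of the moment at which its call begins. There is no depth.
- order.hand_in(): hands the job in, once; it reports no verdict.
Trained networks look in the newest picture that a camera, given by its name, has taken for a name from the list of things; names that differ only in an ending like _2 or _b are one class to them, and where a whole thing is asked for, a point or a joint stands for the part that bears it (a point fixed in the world has none). Each returns a list of dicts, best first, with "confidence" (0 to 1); they miss things now and then, are a little off and sometimes report something else, mostly with a low value. They report only what shows in the picture. A call takes as long as a camera call. They do not tell look-alikes from the thing itself.
- spotter.recognise(camera, thing): "at" ([x, y, z] in m, in the coordinates of the camera as it stood for that picture, good to about 4 mm: the middle of the surface that is visible of it).
- spotter.tip_of(camera, thing): "at" ([x, y, z] in m, in the coordinates of the camera as it stood for that picture, good to about 4 mm: a listed point, or the origin of a listed thing).
The state is a dict: "time_s": time; "q": joint angles; "dq": joint speeds; "joint_efforts": joint torques, N m; "eef_pos": TCP position; "eef_rot": TCP orientation; "wrist_force": force on the tool from outside, world axes, zero at the start; "torque": the same for the moment, N m; "opening": opening from 0.0 (shut) to 1.0 (fully open).
Only numpy, scipy, OpenCV 4.12 (cv2) and the standard library are available. Lean on these libraries where they do the work, as an engineer would, in place of code of your own. Each camera call takes 0.05 s, during which the arm holds its last target. There are 200 camera calls.

## Working session

There is one attempt and no reset: what is moved stays moved. The work goes in short steps, Python scripts to look and compute and a shell command to move; the robot and the scene stay as the last step left them, time stands still between calls to the robot, and variables do not carry over. Pictures are saved under pics/ and viewed, about 8 in all and at most 12, crops included, and the job is handed in when it is done.

```bash
mkdir -p pics
cat > h.py <<'E'
import numpy as np, cv2
from bench import monitor, imaging, order, spotter, ctrl
from scipy.spatial.transform import Rotation as R
def rot(q): return R.from_quat([q[1],q[2],q[3],q[0]])
def cam(n):
    c=imaging.camera(n); c['R']=rot(c['orientation']).as_matrix(); c['o']=np.array(c['origin'])
    c['f']=c['img'].shape[0]/2/np.tan(np.radians(c['vfov'])/2); return c
def save(c,name,crop=None,s=1):
    im=c['img'][:,:,::-1]
    if crop: u0,v0,u1,v1=crop; im=im[v0:v1,u0:u1]
    cv2.imwrite('pics/'+name,cv2.resize(im,None,fx=s,fy=s,interpolation=cv2.INTER_CUBIC))
def w(c,p): return c['o']+c['R']@np.array(p)
def pix(c,P):
    p=c['R'].T@(np.array(P)-c['o']); return np.array([c['cx']+c['f']*p[0]/p[2],c['cy']+c['f']*p[1]/p[2]])
def atz(c,u,v,z):
    d=c['R']@np.array([(u-c['cx'])/c['f'],(v-c['cy'])/c['f'],1]); return c['o']+d*(z-c['o'][2])/d[2]
E
python3 - <<'E'
from h import *
np.set_printoptions(precision=4,suppress=True)
o=monitor.get_obs(); print({k:np.round(v,3) for k,v in o.items()}, ctrl.tcp_to_grasp)
for n in ['side','top']:
    c=cam(n); save(c,n+'0.png',s=1.5); print(n,c['o'],c['R'][:,2],c['f'],c['cx'],c['cy'])
    for t in ['eyecup_grip','eyecup','mount','locked_at','cradle','turning_wheel','quartz','spacer_disc']:
        for fn in ['tip_of','recognise']:
            try:
                for d in getattr(spotter,fn)(n,t): P=w(c,d['at']); print(n,fn,t,round(d['confidence'],2),P,pix(c,P).round())
            except Exception as e: print(n,fn,t,e)
E
```

```text
{'time_s': np.float64(0.0), 'q': array([ 0.998,  0.182,  1.608, -0.   ,  1.354, -0.206]), 'dq': array([-0.002, -0.001, -0.001,  0.001, -0.001,  0.   ]), 'joint_efforts': array([  0.001, -44.485, -35.136,   0.   ,   0.009,   0.   ]), 'eef_pos': array([0.206, 0.536, 0.23 ]), 'eef_rot': array([-0.   ,  0.182,  0.983, -0.001]), 'wrist_force': array([-0.504,  0.161, -0.016]), 'torque': array([ 0.   , -0.014, -0.014]), 'opening': np.float64(1.002)} 0.0187
side [ 0.4235 -0.7772  0.5837] [ 0.0722  0.8538 -0.5155] 370.4306794478853 261.36705754737767 191.69064399133737
side tip_of eyecup_grip 0.61 [0.6163 0.298  0.0447] [293. 162.]
side recognise eyecup_grip 0.57 [0.6138 0.2842 0.0504] [293. 162.]
side recognise eyecup_grip 0.36 [ 0.4934 -0.279   0.0442] [274. 298.]
side tip_of eyecup 0.72 [0.6166 0.2928 0.0016] [292. 174.]
side recognise eyecup 0.69 [0.6102 0.2793 0.0468] [292. 164.]
side tip_of mount 0.89 [ 0.3358 -0.2729  0.0837] [190. 285.]
side tip_of mount 0.75 [ 0.4959 -0.2413  0.1291] [275. 251.]
side recognise mount 0.93 [ 0.343  -0.2962  0.0243] [195. 317.]
side recognise mount 0.67
[... 2192 characters left out ...]
op tip_of cradle 0.28 [ 0.4792  0.2661 -0.0003] [164. 191.]
top recognise cradle 0.76 [ 0.3386 -0.2644  0.0133] [382. 244.]
top recognise cradle 0.72 [ 0.4903 -0.2301  0.0149] [365. 181.]
top tip_of turning_wheel 0.79 [0.4737 0.0854 0.0034] [237. 191.]
top recognise turning_wheel 0.55 [0.4715 0.0852 0.0138] [236. 192.]
top recognise turning_wheel 0.47 [ 0.4916 -0.2315  0.0219] [366. 181.]
top tip_of quartz 0.53 [0.476  0.267  0.0031] [163. 192.]
top tip_of quartz 0.51 [ 0.5022 -0.2399  0.1328] [381. 171.]
top recognise quartz 0.56 [0.4724 0.2612 0.0322] [163. 193.]
top tip_of spacer_disc 0.81 [0.6051 0.1041 0.0031] [228. 139.]
top recognise spacer_disc 0.64 [0.6081 0.1064 0.0109] [227. 137.]
```

Run:
```python
from h import *
t=cam('top'); s=cam('side')
def cr(c,u,v,r,k): return cv2.resize(c['img'][v-r:v+r,u-r:u+r,::-1],(k,k),interpolation=cv2.INTER_CUBIC)
a=np.hstack([cr(t,145,135,30,400),cr(t,380,173,30,400)])
b=np.hstack([cr(s,293,165,25,200),cr(s,276,265,40,200),cr(t,192,160,80,200),cr(t,375,190,80,200)])
cv2.imwrite('pics/a.png',np.vstack([a,b]))
```

```text
(no output)
```

View pics/top0.png

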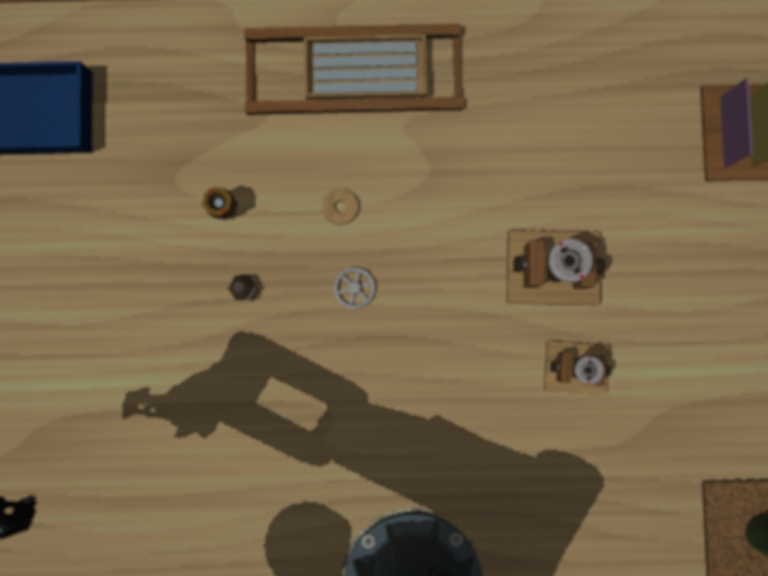

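View pics/a.png

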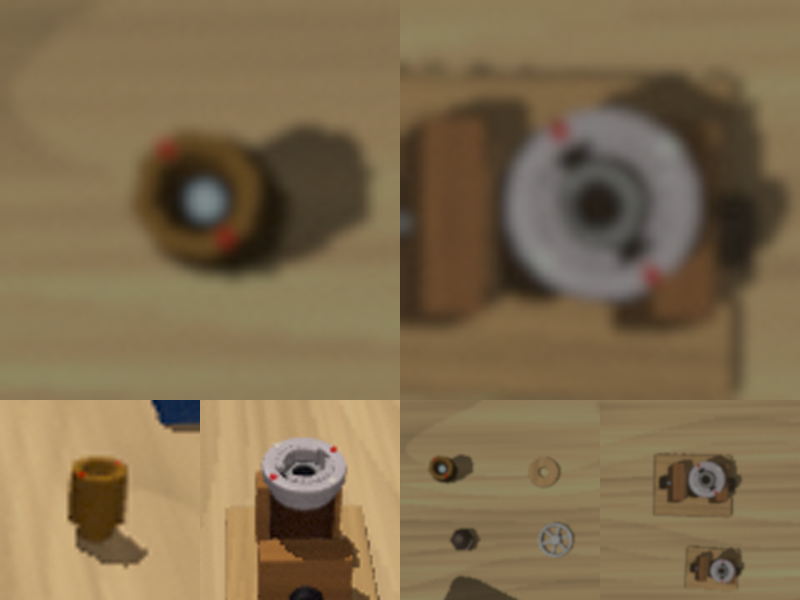

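```bash
cat >> h.py <<'E'
def red(c,box,z,col='red'):
    u0,v0,u1,v1=box; a=c['img'][v0:v1,u0:u1].astype(float)
    r=np.clip(a[:,:,0]-1.15*a[:,:,1]-25 if False else a[:,:,0]-np.maximum(a[:,:,1],a[:,:,2])*1.6-10,0,None)
    n,l,st,ce=cv2.connectedComponentsWithStats((r>8).astype(np.uint8),connectivity=8)
    out=[]
    for i in range(1,n):
        ys,xs=np.nonzero(l==i); k=r[ys,xs]; out.append((k.sum(),u0+(xs*k).sum()/k.sum(),v0+(ys*k).sum()/k.sum()))
    out.sort(reverse=True); out=out[:2]
    P=[atz(c,u,v,z) for _,u,v in out]
    print([np.round(o,1) for o in out])
    if len(P)==2:
        d=P[0]-P[1]; print('  mid',(P[0]+P[1])/2,'sep',np.linalg.norm(d),'ang',np.degrees(np.arctan2(d[1],d[0]))%180)
E
python3 - <<'E'
from h import *
np.set_printoptions(precision=4,suppress=True)
t=cam('top'); s=cam('side')
print('eyecup');red(t,(125,115,168,155),.062);red(s,(275,145,310,175),.062)
print('mount');red(t,(355,150,405,195),.130);red(s,(250,230,300,265),.130)
# cradle orientation: foot corners in top view
a=t['img'][140:210,325:415]; cv2.imwrite('pics/c.png',cv2.resize(a[:,:,::-1],None,fx=8,fy=8,interpolation=cv2.INTER_CUBIC))
E
```

```text
eyecup
[array([163.2, 148.5, 140.2]), array([ 47.4, 139.6, 127.2])]
  mid [0.6116 0.2991 0.062 ] sep 0.03782909447991491 ang 33.27591446072208
[array([170.2, 288. , 158.1]), array([ 28.8, 297. , 155. ])]
  mid [0.6148 0.3021 0.062 ] sep 0.039418112461561454 ang 33.39392357753968
mount
[]
[array([355.6, 264.7, 255.3]), array([288. , 288.9, 244.3])]
  mid [ 0.5003 -0.2391  0.13  ] sep 0.056899850163064654 ang 30.36249186715142
```

The top view shows the eyecup at about (146,135) and the larger cradle's collar at about (381,172). The eyecup's red dots lie at about 33° and the slot dots at about 31°. I'll move over the eyecup with the jaws at about 78°, which is across two of its flats.

```bash
python3 -m pendant '[[[51,-29.4,0,1.2,85],[51,-29.4,0,1.2,85],[51,-29.4,0,1.2,85],[51,-29.4,0,1.2,85],[51,-29.4,0,1.2,85],[51,-29.4,0,1.2,85],[51,-29.4,0,1.2,85],[51,-29.4,0,1,85]]]'
python3 -m pendant '[[[0,0,-40,0,85],[0,0,-40,0,85],[0,0,-30,0,85],[0,0,0,0,85]]]'
python3 - <<'E'
from h import *
np.set_printoptions(precision=4,suppress=True)
o=monitor.get_obs(); print(o['eef_pos'],o['q'],o['wrist_force'])
y=rot(o['eef_rot']).as_matrix()[:,1];print(np.degrees(np.arctan2(y[1],y[0])))
s=cam('side'); t=cam('top'); save(s,'d.png',(230,90,360,200),5)
for d in spotter.tip_of('side','eyecup_grip'): print(w(s,d['at']),d['confidence'])
E
```

```text
time_s: 2.9
eef_pos: [0.6158, 0.3004, 0.2313]
eef_rot: [0.0, 0.101, 0.995, 0.0]
wrist_force: [0.5, 0.8, -0.6]
opening: 0.999
time_s: 3.4
eef_pos: [0.612, 0.3008, 0.1179]
eef_rot: [-0.003, 0.101, 0.995, -0.001]
wrist_force: [0.7, -0.1, 0.4]
opening: 0.994
[0.612  0.3008 0.1179] [ 0.2833  0.5243  1.3949  0.      1.229  -1.0847] [ 0.6701 -0.1139  0.3769]
78.37645692245665
[0.6149 0.2996 0.0496] 0.65
```

View pics/d.png

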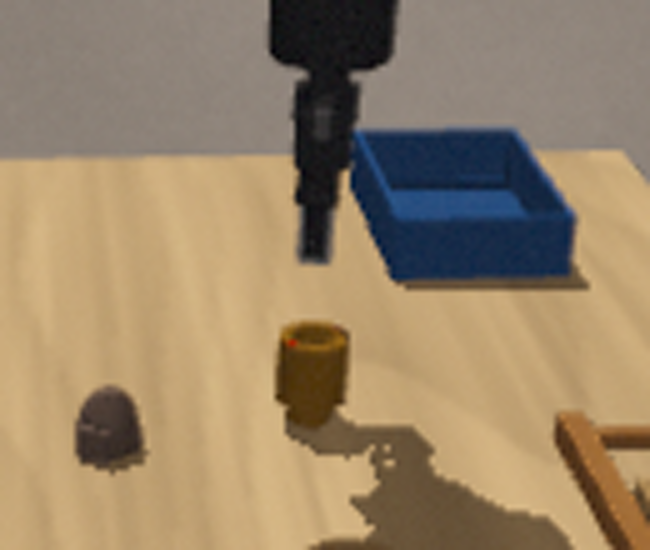

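The gripper hangs centred over the eyecup (picture at about (315,340)). Next I'll go down and grip.

```bash
python3 -m pendant '[[[0,0,-25,0,85],[0,0,-25,0,85],[0,0,-20,0,85],[0,0,-12,0,85],[0,0,-9,0,85],[0,0,0,0,85]]]'
python3 -m pendant '[[[0,0,0,0,40],[0,0,0,0,40],[0,0,0,0,40],[0,0,0,0,40],[0,0,0,0,40],[0,0,0,0,40],[0,0,0,0,40],[0,0,0,0,40]]]'
python3 -m pendant '[[[0,0,5,0,40],[0,0,20,0,40],[0,0,30,0,40],[0,0,40,0,40],[0,0,40,0,40],[0,0,0,0,40],[0,0,0,0,40],[0,0,0,0,40]]]'
python3 - <<'E'
from h import *
np.set_printoptions(precision=4,suppress=True)
o=monitor.get_obs(); print(o['eef_pos'],o['q'],o['wrist_force'])
y=rot(o['eef_rot']).as_matrix()[:,1];print(np.degrees(np.arctan2(y[1],y[0])))
s=cam('side'); 
for d in spotter.tip_of('side','eyecup_grip'): P=w(s,d['at']);print(P,d['confidence'])
u,v=pix(s,o['eef_pos']).astype(int); save(s,'e.png',(u-40,v-40,u+40,v+40),7)
t=cam('top')
for d in spotter.tip_of('top','eyecup_grip'): P=w(t,d['at']);print(P,d['confidence'])
E
```

```text
time_s: 4.3
eef_pos: [0.6141, 0.3015, 0.0299]
eef_rot: [-0.0, 0.101, 0.995, -0.0]
wrist_force: [-0.3, 0.6, 0.8]
opening: 0.998
time_s: 5.3
eef_pos: [0.6149, 0.3018, 0.0313]
eef_rot: [0.001, 0.101, 0.995, 0.0]
wrist_force: [-0.7, -0.3, 6.9]
opening: 0.536
time_s: 6.3
eef_pos: [0.613, 0.3012, 0.1633]
eef_rot: [-0.002, 0.101, 0.995, -0.001]
wrist_force: [0.1, -0.9, -0.5]
opening: 0.537
[0.613  0.3012 0.1633] [ 0.2834  0.477   1.3656  0.      1.3024 -1.0847] [ 0.0688 -0.8659 -0.4902]
78.38133350109761
[0.6144 0.3032 0.1798] 0.69
[ 0.4969 -0.2427  0.1317] 0.6
[0.6141 0.3042 0.1765] 0.53
```

View pics/e.png

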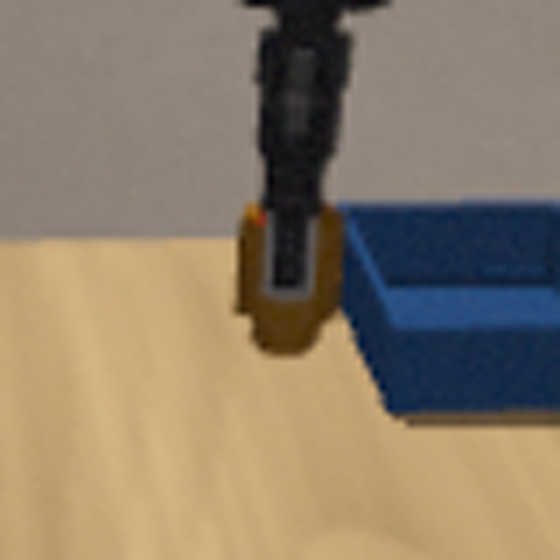

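The eyecup is held square and upright. I'll measure the mount and the held cup over several pictures and average them.

```bash
cat > meas.py <<'E'
from h import *
np.set_printoptions(precision=4,suppress=True)
import sys
N=int(sys.argv[1]); acc={}; E=[]; ims={'side':[], 'top':[]}
for i in range(N):
    for n in ['side','top']:
        c=cam(n); ims[n].append(c)
        for t in ['mount','eyecup_grip','locked_at','cradle','eyecup']:
            for d in spotter.tip_of(n,t):
                P=w(c,d['at'])
                if P[0]>.42: acc.setdefault((n,t,'L' if P[1]>0 else 'R'),[]).append(P)
    E.append(monitor.get_obs()['eef_pos'])
print('tcp',np.mean(E,0),np.std(E,0))
for k,v in sorted(acc.items()): print(k,len(v),np.median(v,0),np.std(v,0))
for n in ims:
    c=ims[n][0]; c['img']=np.mean([x['img'] for x in ims[n]],0); np.save(f'{n}_avg.npy',c['img'])
    import pickle; pickle.dump(c,open(n+'.pkl','wb'))
E
python3 meas.py 8
python3 - <<'E'
from h import *
import pickle
for n,box in (('top',(365,155,400,192)),('side',(250,230,300,265))):
    c=pickle.load(open(n+'.pkl','rb')); u0,v0,u1,v1=box; a=c['img'][v0:v1,u0:u1]
    s=a[:,:,0]-(a[:,:,1]+a[:,:,2])/2; l=np.maximum(s-np.median(s)-15,0)
    if n=='top': l[a[:,:,2]<60]=0
    nn,lab,st,ce=cv2.connectedComponentsWithStats((l>0).astype(np.uint8),connectivity=8)
    for i in range(1,nn):
        ys,xs=np.nonzero(lab==i);k=l[ys,xs]
        if len(xs)>2: u,v=u0+(xs*k).sum()/k.sum(),v0+(ys*k).sum()/k.sum();print(n,len(xs),round(k.sum()),u.round(1),v.round(1),atz(c,u,v,.13))
E
```

```text
tcp [0.6142 0.3016 0.1653] [0. 0. 0.]
('side', 'cradle', 'L') 1 [0.6129 0.2974 0.1358] [0. 0. 0.]
('side', 'cradle', 'R') 10 [ 0.4988 -0.2364  0.0017] [0.0018 0.0033 0.0522]
('side', 'eyecup', 'L') 10 [0.6128 0.2968 0.1359] [0.0016 0.0561 0.0445]
('side', 'eyecup', 'R') 2 [ 0.4998 -0.2377  0.0662] [0.0017 0.0023 0.0647]
('side', 'eyecup_grip', 'L') 10 [0.6135 0.3035 0.1799] [0.0424 0.0589 0.07  ]
('side', 'locked_at', 'R') 8 [ 0.5044 -0.2418  0.1595] [0.0011 0.0014 0.0017]
('side', 'mount', 'L') 2 [0.4755 0.1776 0.0029] [0.0006 0.0884 0.0004]
('side', 'mount', 'R') 8 [ 0.498  -0.242   0.1312] [0.0014 0.0011 0.0012]
('top', 'cradle', 'R') 8 [ 0.4994 -0.2402 -0.0018] [0.0011 0.0008 0.0006]
('top', 'eyecup', 'L') 7 [0.6101 0.2997 0.1343] [0.0012 0.0007 0.0013]
('top', 'eyecup_grip', 'L') 7 [0.6138 0.3028 0.1789] [0.0009 0.0005 0.0016]
('top', 'eyecup_grip', 'R') 1 [ 0.4994 -0.24    0.1341] [0. 0. 0.]
('top', 'locked_at', 'R') 7 [ 0.501  -0.241   0.1601] [0.0008 0.0008 0.002 ]
('top', 'mount', 'L') 3 [0.6091 0.2992 0.1356] [0.0028 0.0933 0.0742]
('top', 'mount', 'R') 9 [ 0.5012 -0.2406  0.1316] [0.0017 0.0011 0.0449]
top 107 1914 373.4 157.5 [ 0.5339056  -0.22561967  0.13      ]
top 15 177 397.0 155.7 [ 0.53670197 -0.27791649  0.13      ]
top 23 398 388.6 184.0 [ 0.47436916 -0.25680545  0.13      ]
top 70 1400 372.6 189.7 [ 0.46248997 -0.2210029   0.13      ]
top 16 277 397.2 190.0 [ 0.46061    -0.27510169  0.13      ]
side 8 499 289.1 244.2 [ 0.52532396 -0.22425573  0.13      ]
side 131 963 296.6 254.7 [ 0.5348485  -0.25542026  0.13      ]
side 39 528 259.8 257.5 [ 0.46617472 -0.25904023  0.13      ]
side 8 439 264.8 255.3 [ 0.47589356 -0.25341536  0.13      ]
```

```bash
python3 -m pendant '[[[0,0,25,-1,40],[0,0,20,-1,40],[-11.4,-54.2,0,-1,40],[-11.4,-54.2,0,0,40],[-11.4,-54.2,0,0,40],[-11.4,-54.2,0,0,40],[-11.4,-54.2,0,0,40],[-11.4,-54.2,0,0,40]]]'
python3 -m pendant '[[[-11.4,-54.2,0,0,40],[-11.4,-54.2,0,0,40],[-11.4,-54.2,0,0,40],[-11.1,-54.1,0,0,40],[0,0,-15,0,40],[0,0,-10,0,40],[0,0,0,0,40],[0,0,0,0,40]]]'
python3 meas.py 4
python3 - <<'E'
from h import *
import pickle
o=monitor.get_obs(); print(o['q'],o['wrist_force'],o['torque'])
c=pickle.load(open('side.pkl','rb')); c['img']=c['img'].astype(np.uint8); save(c,'f.png',(230,180,320,280),6)
E
```

```text
time_s: 12.3
eef_pos: [0.5456, -0.0254, 0.2113]
eef_rot: [0.001, 0.127, 0.992, -0.0]
wrist_force: [1.5, -1.3, -1.9]
opening: 0.539
time_s: 13.3
eef_pos: [0.501, -0.2393, 0.1856]
eef_rot: [0.0, 0.126, 0.992, -0.0]
wrist_force: [0.9, -0.3, -1.2]
opening: 0.536
tcp [ 0.5005 -0.2403  0.1853] [0. 0. 0.]
('side', 'cradle', 'R') 5 [ 0.5    -0.237   0.0034] [0.002  0.0025 0.063 ]
('side', 'eyecup', 'R') 4 [ 0.4984 -0.2446  0.1564] [0.001  0.0005 0.0016]
('side', 'eyecup_grip', 'R') 4 [ 0.4998 -0.2379  0.2028] [0.0019 0.0012 0.0024]
('side', 'locked_at', 'R') 4 [ 0.5046 -0.2418  0.1597] [0.0015 0.0011 0.001 ]
('side', 'mount', 'R') 3 [ 0.4973 -0.2403  0.1303] [0.0012 0.0018 0.0009]
('top', 'cradle', 'R') 4 [ 0.4976 -0.2408 -0.0013] [0.0004 0.0017 0.0009]
('top', 'eyecup', 'L') 1 [0.4728 0.088  0.0016] [0. 0. 0.]
('top', 'eyecup', 'R') 1 [ 0.497  -0.2416  0.1317] [0. 0. 0.]
('top', 'eyecup_grip', 'L') 2 [0.4729 0.0857 0.0029] [0.001  0.0007 0.0009]
('top', 'locked_at', 'R') 4 [ 0.5017 -0.2416  0.1613] [0.0005 0.0004 0.0006]
('top', 'mount', 'R') 6 [ 0.5015 -0.2393  0.1311] [0.0014 0.0019 0.0632]
[-6.61450450e-01  1.82633556e-01  1.70194859e+00 -2.89212686e-05
  1.25702910e+00 -1.97716761e+00] [ 0.69579337 -0.99309805 -1.87775   ] [-0.01768908  0.07412105 -0.00274141]
```

View pics/f.png

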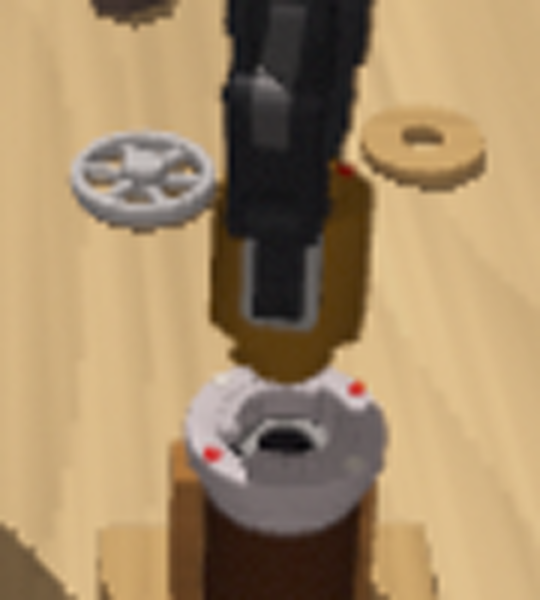

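Run:
```python
from h import *
import pickle
t=pickle.load(open('top.pkl','rb')); s=pickle.load(open('side.pkl','rb'))
print('top dots mid',atz(t,381.1,173.05,.13))
print('side dots',atz(s,288.9,244.3,.13),atz(s,264.7,255.3,.13))
P=np.array([.5005,-.2403,0])
for z in (.13,.155,.199,.217): print(z,pix(s,P+[0,0,z]))
# silhouette widths of cup and collar per row in side view
g=s['img']
b=(g[:,:,0]-g[:,:,2]>38)&(g[:,:,0]<150)   # bronze
c=(np.ptp(g,axis=2)<26)&(g.mean(2)>90)
for v in range(210,275,3):
    r=lambda m:(lambda x:(x.min(),x.max()) if len(x) else None)(np.nonzero(m[v,255:305])[0]+255)
    print(v,r(b),r(c))
```

```text
top dots mid [ 0.4989145  -0.24121425  0.13      ]
side dots [ 0.52486142 -0.22456546  0.13      ] [ 0.47564983 -0.25348587  0.13      ]
0.13 [277.24988438 250.12228528]
0.155 [277.71473355 239.63808823]
0.199 [278.57680804 220.19488099]
0.217 [278.94673602 211.85153407]
210 (np.int64(266), np.int64(304)) (np.int64(255), np.int64(265))
213 (np.int64(265), np.int64(291)) (np.int64(255), np.int64(263))
216 (np.int64(261), np.int64(291)) (np.int64(255), np.int64(260))
219 (np.int64(265), np.int64(291)) None
222 (np.int64(265), np.int64(291)) (np.int64(271), np.int64(282))
225 (np.int64(265), np.int64(291)) (np.int64(271), np.int64(282))
228 (np.int64(265), np.int64(290)) (np.int64(271), np.int64(282))
231 (np.int64(265), np.int64(290)) (np.int64(281), np.int64(282))
234 (np.int64(266), np.int64(289)) None
237 (np.int64(269), np.int64(286)) None
240 (np.int64(269), np.int64(284)) None
243 (np.int64(274), np.int64(280)) (np.int64(266), np.int64(287))
246 None (np.int64(263), np.int64(291))
249 None (np.int64(261), np.int64(292))
252 None (np.int64(261), np.int64(293))
255 None (np.int64(262), np.int64(292))
258 (np.int64(262), np.int64(262)) (np.int64(263), np.int64(292))
261 (np.int64(259), np.int64(292)) (np.int64(265), np.int64(290))
264 (np.int64(258), np.int64(292)) (np.int64(267), np.int64(287))
267 (np.int64(258), np.int64(291)) (np.int64(271), np.int64(283))
270 (np.int64(258), np.int64(291)) None
273 (np.int64(258), np.int64(291)) None
```

Side view: the cup axis (u≈278) and collar centre (u≈277) agree with the projections to under 1 mm in x. Y looks about 0.7 mm off, so I'll correct that and lower carefully.

```bash
python3 -m pendant '[[[0,-0.7,-10,0,40],[0,0,-10,0,40],[0,0,-4,0,40],[0,0,0,0,40],[0,0,0,0,40]]]'
python3 -m pendant '[[[0,0,-1,0,40],[0,0,-1,0,40],[0,0,-1,0,40],[0,0,0,0,40],[0,0,0,0,40]]]'
cat > st.py <<'E'
from h import *
F=[];T=[];P=[]
for i in range(4): 
    imaging.camera('side'); o=monitor.get_obs(); F.append(o['wrist_force']);T.append(o['torque']);P.append(o['eef_pos'])
y=rot(o['eef_rot']).as_matrix()[:,1]
print('t',round(float(o['time_s']),2),'tcp',np.mean(P,0).round(4),'F',np.mean(F,0).round(2),'T',np.mean(T,0).round(3),'yaw',np.degrees(np.arctan2(y[1],y[0])).round(1))
E
python3 st.py
```

```text
time_s: 16.32
eef_pos: [0.5007, -0.2412, 0.1615]
eef_rot: [0.0, 0.127, 0.992, -0.0]
wrist_force: [-0.2, 0.2, -1.5]
opening: 0.542
time_s: 16.95
eef_pos: [0.5005, -0.241, 0.1583]
eef_rot: [-0.0, 0.127, 0.992, 0.0]
wrist_force: [-0.5, -0.3, -0.3]
opening: 0.537
t 17.15 tcp [ 0.5005 -0.241   0.1583] F [-0.01 -0.12 -1.61] T [ 0.043 -0.004  0.014] yaw 75.4
```

```bash
python3 -m pendant '[[[0,0,-1,0,40],[0,0,-1,0,40],[0,0,0,0,40],[0,0,0,0,40]]]'; python3 st.py
python3 -m pendant '[[[0,0,-1,0,40],[0,0,-1,0,40],[0,0,0,0,40],[0,0,0,0,40]]]'; python3 st.py
```

```text
time_s: 17.65
eef_pos: [0.5006, -0.241, 0.1564]
eef_rot: [0.0, 0.127, 0.992, 0.0]
wrist_force: [0.1, 0.3, 0.7]
opening: 0.538
t 17.85 tcp [ 0.5006 -0.241   0.1564] F [ 0.16  0.67 -0.16] T [ 0.173 -0.077  0.   ] yaw 75.4
time_s: 18.35
eef_pos: [0.5004, -0.2408, 0.154]
eef_rot: [-0.0, 0.127, 0.992, 0.0]
wrist_force: [2.2, 2.0, -0.4]
opening: 0.535
t 18.55 tcp [ 0.5004 -0.2408  0.1541] F [ 1.54  1.94 -1.03] T [ 0.413 -0.265  0.005] yaw 75.4
```

The spigot is in the bore with side forces of (+1.5, +1.9) N, so I'll shift the cup toward +x and +y.

```bash
python3 -m pendant '[[[0.5,0.6,0,0,40],[0,0,0,0,40],[0,0,0,0,40]]]'; python3 st.py
python3 -m pendant '[[[0,0,-1,0,40],[0,0,0,0,40],[0,0,0,0,40]]]'; python3 st.py
```

```text
time_s: 18.92
eef_pos: [0.5009, -0.2405, 0.1542]
eef_rot: [-0.0, 0.127, 0.992, -0.0]
wrist_force: [0.8, 2.1, -1.2]
opening: 0.534
t 19.12 tcp [ 0.5009 -0.2405  0.1542] F [ 0.64  0.9  -1.36] T [ 0.265 -0.117 -0.006] yaw 75.4
time_s: 19.5
eef_pos: [0.5011, -0.2405, 0.1534]
eef_rot: [0.0, 0.127, 0.992, -0.0]
wrist_force: [0.6, 1.0, -0.3]
opening: 0.536
t 19.7 tcp [ 0.5011 -0.2405  0.1534] F [0.37 1.17 0.05] T [ 0.261 -0.119 -0.004] yaw 75.4
```

```bash
python3 -m pendant '[[[0.4,0.8,0,0,40],[0,0,0,0,40],[0,0,0,0,40]]]'; python3 st.py
python3 -m pendant '[[[0,0,-1,0,40],[0,0,0,0,40],[0,0,0,0,40]]]'; python3 st.py
python3 -m pendant '[[[0,0,-1,0,40],[0,0,0,0,40],[0,0,0,0,40]]]'; python3 st.py
```

```text
time_s: 20.08
eef_pos: [0.5013, -0.2397, 0.1532]
eef_rot: [-0.0, 0.127, 0.992, -0.0]
wrist_force: [0.4, 1.2, -1.8]
opening: 0.532
t 20.27 tcp [ 0.5014 -0.2397  0.1533] F [ 0.11  0.18 -1.73] T [ 0.021 -0.029 -0.006] yaw 75.4
time_s: 20.65
eef_pos: [0.5014, -0.2396, 0.1522]
eef_rot: [-0.0, 0.127, 0.992, 0.0]
wrist_force: [-0.2, 0.6, -1.7]
opening: 0.535
t 20.85 tcp [ 0.5014 -0.2396  0.1523] F [-0.21  0.29 -1.67] T [ 0.027 -0.005 -0.008] yaw 75.4
time_s: 21.22
eef_pos: [0.5015, -0.2397, 0.1514]
eef_rot: [0.0, 0.127, 0.992, -0.0]
wrist_force: [0.6, 0.4, 0.1]
opening: 0.535
t 21.43 tcp [ 0.5015 -0.2397  0.1514] F [0.01 0.13 0.11] T [ 0.033 -0.022  0.027] yaw 75.4
```

```bash
python3 -m pendant '[[[0,0,-0.5,0,40],[0,0,0,0,40],[0,0,0,0,40]]]'; python3 st.py
python3 -m pendant '[[[0,0,-0.5,0,40],[0,0,0,0,40],[0,0,0,0,40]]]'; python3 st.py
```

```text
time_s: 21.8
eef_pos: [0.5015, -0.2397, 0.1509]
eef_rot: [0.0, 0.127, 0.992, -0.0]
wrist_force: [0.0, -0.2, 1.9]
opening: 0.538
t 22.0 tcp [ 0.5015 -0.2397  0.1509] F [ 0.15 -0.01  0.87] T [ 0.071 -0.029 -0.004] yaw 75.4
time_s: 22.38
eef_pos: [0.5014, -0.2397, 0.1503]
eef_rot: [0.0, 0.127, 0.992, -0.0]
wrist_force: [0.1, 0.3, 2.0]
opening: 0.541
t 22.57 tcp [ 0.5014 -0.2396  0.1503] F [0.08 0.88 1.11] T [ 0.072 -0.042  0.03 ] yaw 75.4
```

```bash
python3 -m pendant '[[[0,0,-0.5,0,40],[0,0,-0.5,0,40],[0,0,0,0,40],[0,0,0,0,40]]]'; python3 st.py
python3 -m pendant '[[[0,0,-0.5,0,40],[0,0,-0.5,0,40],[0,0,0,0,40],[0,0,0,0,40]]]'; python3 st.py
```

```text
time_s: 23.08
eef_pos: [0.5014, -0.2397, 0.1494]
eef_rot: [0.0, 0.127, 0.992, -0.0]
wrist_force: [-0.5, -0.2, 2.8]
opening: 0.538
t 23.27 tcp [ 0.5014 -0.2397  0.1493] F [-0.04  0.73  2.42] T [ 0.055 -0.041 -0.001] yaw 75.4
time_s: 23.78
eef_pos: [0.5015, -0.2397, 0.1484]
eef_rot: [0.0, 0.127, 0.992, -0.0]
wrist_force: [0.5, -0.3, 2.3]
opening: 0.534
t 23.98 tcp [ 0.5014 -0.2396  0.1483] F [ 0.44 -0.38  2.85] T [ 0.108 -0.047 -0.   ] yaw 75.4
```

Lugs are in the slots, with only the spring's slope in the force. I'll press deeper now.

```bash
python3 -m pendant '[[[0,0,-0.7,0,40],[0,0,-0.7,0,40],[0,0,-0.6,0,40],[0,0,0,0,40],[0,0,0,0,40]]]'; python3 st.py
python3 -m pendant '[[[0,0,-0.5,0,40],[0,0,-0.5,0,40],[0,0,0,0,40],[0,0,0,0,40]]]'; python3 st.py
python3 -m pendant '[[[0,0,-0.5,0,40],[0,0,-0.5,0,40],[0,0,0,0,40],[0,0,0,0,40]]]'; python3 st.py
```

```text
time_s: 24.6
eef_pos: [0.5015, -0.2397, 0.1464]
eef_rot: [0.0, 0.127, 0.992, -0.0]
wrist_force: [-1.3, 0.3, 4.3]
opening: 0.538
t 24.8 tcp [ 0.5015 -0.2397  0.1464] F [-0.01  0.31  4.18] T [ 0.119 -0.072  0.01 ] yaw 75.4
time_s: 25.3
eef_pos: [0.5015, -0.2397, 0.1454]
eef_rot: [0.0, 0.127, 0.992, -0.0]
wrist_force: [0.3, 0.4, 5.5]
opening: 0.533
t 25.5 tcp [ 0.5015 -0.2397  0.1454] F [0.31 0.56 4.82] T [ 0.155 -0.025 -0.005] yaw 75.4
time_s: 26.0
eef_pos: [0.5015, -0.2397, 0.1445]
eef_rot: [0.0, 0.127, 0.992, -0.0]
wrist_force: [0.1, 0.5, 6.2]
opening: 0.536
t 26.2 tcp [ 0.5015 -0.2397  0.1445] F [-0.36  0.87  5.66] T [ 0.168 -0.057  0.003] yaw 75.4
```

```bash
python3 -m pendant '[[[0,0,-0.5,0,40],[0,0,-0.4,0,40],[0,0,0,0,40],[0,0,0,0,40]]]'; python3 st.py
python3 -m pendant '[[[0,0,-0.4,0,40],[0,0,0,0,40],[0,0,0,0,40]]]'; python3 st.py
```

```text
time_s: 26.7
eef_pos: [0.5016, -0.2397, 0.1437]
eef_rot: [0.0, 0.127, 0.992, -0.0]
wrist_force: [-0.1, 0.4, 6.5]
opening: 0.535
t 26.9 tcp [ 0.5016 -0.2397  0.1437] F [0.18 0.49 6.09] T [0.214 0.019 0.008] yaw 75.4
time_s: 27.28
eef_pos: [0.5016, -0.2397, 0.1434]
eef_rot: [0.0, 0.127, 0.992, -0.0]
wrist_force: [-0.9, -0.3, 7.0]
opening: 0.532
t 27.48 tcp [ 0.5016 -0.2397  0.1434] F [-0.22  0.28  6.85] T [ 0.193  0.005 -0.   ] yaw 75.4
```

Now I'll try the clockwise turn in small amounts and watch Tz.

```bash
python3 -m pendant '[[[0,0,0,-2,40],[0,0,0,-2,40],[0,0,0,-2,40],[0,0,0,0,40]]]'; python3 st.py
python3 -m pendant '[[[0,0,0,-2,40],[0,0,0,-2,40],[0,0,0,0,40]]]'; python3 st.py
```

```text
time_s: 27.98
eef_pos: [0.5016, -0.2398, 0.1434]
eef_rot: [0.0, 0.179, 0.984, -0.0]
wrist_force: [-1.0, 0.2, 6.6]
opening: 0.536
t 28.18 tcp [ 0.5016 -0.2398  0.1433] F [-0.07  0.64  6.58] T [0.182 0.026 0.003] yaw 69.4
time_s: 28.55
eef_pos: [0.5016, -0.2398, 0.1434]
eef_rot: [0.0, 0.213, 0.977, -0.0]
wrist_force: [0.1, 0.5, 6.0]
opening: 0.538
t 28.75 tcp [ 0.5016 -0.2398  0.1434] F [0.02 0.37 6.12] T [0.171 0.024 0.056] yaw 65.4
```

```bash
python3 -m pendant '[[[0,0,0,-2,40],[0,0,0,-2,40],[0,0,0,0,40]]]'; python3 st.py
python3 -m pendant '[[[0,0,0,-2,40],[0,0,0,-2,40],[0,0,0,-2,40],[0,0,0,0,40]]]'; python3 st.py
```

```text
time_s: 29.12
eef_pos: [0.5017, -0.2399, 0.1434]
eef_rot: [0.0, 0.247, 0.969, -0.0]
wrist_force: [-0.1, 0.4, 5.9]
opening: 0.535
t 29.32 tcp [ 0.5017 -0.2399  0.1434] F [0.02 0.45 6.3 ] T [ 0.15  -0.073  0.13 ] yaw 61.4
time_s: 29.82
eef_pos: [0.5016, -0.2396, 0.1431]
eef_rot: [0.0, 0.298, 0.955, 0.0]
wrist_force: [0.5, 0.6, 3.4]
opening: 0.533
t 30.02 tcp [ 0.5016 -0.2395  0.143 ] F [1.19 1.14 4.2 ] T [ 0.3   -0.408 -0.04 ] yaw 55.4
```

Tz rose and then released while Fz fell, so I need to look before going on.

Run:
```python
from h import *
s=cam('side'); t=cam('top')
a=cv2.resize(s['img'][205:285,237:317,::-1],(600,600),interpolation=cv2.INTER_CUBIC)
cv2.imwrite('pics/g.png',a)
```

```text
(no output)
```

View pics/g.png

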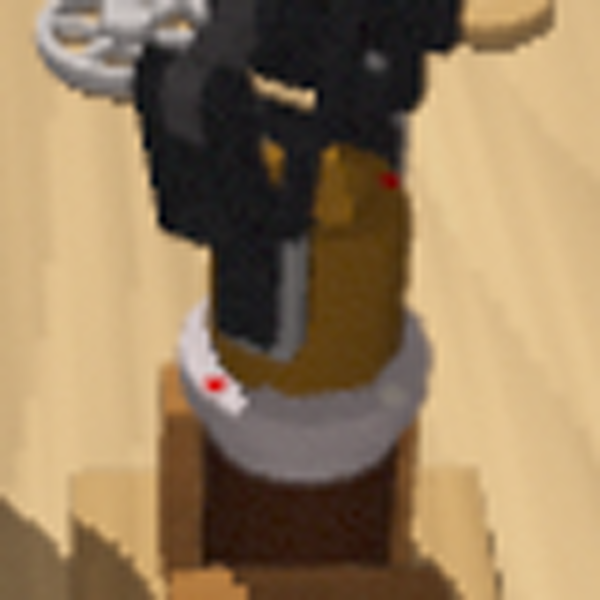

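Run:
```python
from h import *
import pickle
s=cam('side'); g=s['img'].astype(float)
for box,z in (((280,220,298,236),.173),((258,248,273,262),.1288)):
    u0,v0,u1,v1=box;a=g[v0:v1,u0:u1]; r=np.maximum(a[:,:,0]-np.maximum(a[:,:,1],a[:,:,2])*2-20,0)
    ys,xs=np.nonzero(r); k=r[ys,xs]; u,v=u0+(xs*k).sum()/k.sum(),v0+(ys*k).sum()/k.sum()
    P=atz(s,u,v,z); print(u,v,P,[ (P[:2]-c,np.hypot(*(P[:2]-c)),np.degrees(np.arctan2(*(P[:2]-c)[::-1]))) for c in (np.array([.5016,-.2396]),np.array([.5005,-.2388]))])
C=np.array([.5016,-.2396])
for ang in (35,30,25,20,15,10): print(ang,[pix(s,[C[0]+.0195*np.cos(np.radians(ang)),C[1]+.0195*np.sin(np.radians(ang)),z]).round(1) for z in (.171,.173,.175)])
```

```text
288.5462962962963 228.65277777777777 [ 0.52097772 -0.23184623  0.173     ] [(array([0.01937772, 0.00775377]), np.float64(0.020871437825635518), np.float64(21.808255406669137)), (array([0.02047772, 0.00695377]), np.float64(0.02162618455289989), np.float64(18.756333311988694))]
265.3286713286713 255.87412587412587 [ 0.47681332 -0.25377089  0.1288    ] [(array([-0.02478668, -0.01417089]), np.float64(0.02855159544289593), np.float64(-150.2427871750137)), (array([-0.02368668, -0.01497089]), np.float64(0.02802117665218203), np.float64(-147.70553526164184))]
35 [array([286.4, 228.5]), array([286.5, 227.6]), array([286.5, 226.7])]
30 [array([287. , 228.9]), array([287.1, 228.1]), array([287.1, 227.2])]
25 [array([287.5, 229.4]), array([287.6, 228.5]), array([287.6, 227.7])]
20 [array([288. , 229.9]), array([288.1, 229. ]), array([288.1, 228.2])]
15 [array([288.4, 230.4]), array([288.5, 229.5]), array([288.5, 228.7])]
10 [array([288.7, 231. ]), array([288.8, 230.1]), array([288.8, 229.2])]
```

Dot position and forces fit lugs that have just slipped under the lip, rubbing it at the top. I'll press slightly deeper, recentre a little and carry on.

```bash
python3 -m pendant '[[[0.2,0.2,-0.5,0,40],[0,0,0,0,40],[0,0,0,0,40]]]'; python3 st.py
python3 -m pendant '[[[0,0,0,-3,40],[0,0,0,-3,40],[0,0,0,0,40]]]'; python3 st.py
```

```text
time_s: 30.55
eef_pos: [0.5017, -0.2395, 0.1427]
eef_rot: [0.0, 0.297, 0.955, -0.0]
wrist_force: [0.3, 2.0, 5.4]
opening: 0.535
t 30.75 tcp [ 0.5017 -0.2395  0.1427] F [0.39 1.14 5.92] T [ 0.309 -0.305 -0.03 ] yaw 55.4
time_s: 31.12
eef_pos: [0.5019, -0.2397, 0.1427]
eef_rot: [0.0, 0.347, 0.938, -0.0]
wrist_force: [1.0, 0.5, 5.4]
opening: 0.537
t 31.32 tcp [ 0.5018 -0.2396  0.1427] F [1.3  0.63 5.44] T [ 0.252 -0.466  0.136] yaw 49.4
```

```bash
cat > dot.py <<'E'
from h import *
s=cam('side'); g=s['img'].astype(float)
for box,z in (((268,218,300,242),.173),((255,240,298,264),.1288)):
    u0,v0,u1,v1=box;a=g[v0:v1,u0:u1]; r=np.maximum(a[:,:,0]-np.maximum(a[:,:,1],a[:,:,2])*2-20,0)
    n,l,st,_=cv2.connectedComponentsWithStats((r>0).astype(np.uint8),connectivity=8)
    for i in range(1,n):
        ys,xs=np.nonzero(l==i); k=r[ys,xs]
        if len(k)<2: continue
        u,v=u0+(xs*k).sum()/k.sum(),v0+(ys*k).sum()/k.sum(); P=atz(s,u,v,z); d=P[:2]-[.5008,-.2393]
        print('cup' if z>.15 else 'rim',len(k),round(u,1),round(v,1),P.round(4),'r',np.hypot(*d).round(4),'ang',np.degrees(np.arctan2(d[1],d[0])).round(1))
E
python3 dot.py
```

```text
cup 5 288.9 229.3 [ 0.5213 -0.2338  0.173 ] r 0.0212 ang 14.9
rim 5 264.6 255.3 [ 0.4757 -0.252   0.1288] r 0.0282 ang -153.1
```

The cup follows the gripper (its dot went from about 20° to 15° for a 6° turn), and the rim twists only slightly from friction. I'll recentre and continue.

```bash
python3 -m pendant '[[[0.5,0.3,0,0,40],[0,0,0,-3,40],[0,0,0,-3,40],[0,0,0,-3,40],[0,0,0,0,40]]]'; python3 st.py
python3 -m pendant '[[[0,0,0,-3,40],[0,0,0,-3,40],[0,0,0,-3,40],[0,0,0,0,40]]]'; python3 st.py
```

```text
time_s: 32.0
eef_pos: [0.5023, -0.2396, 0.1427]
eef_rot: [0.0, 0.419, 0.908, -0.0]
wrist_force: [1.2, -1.3, 4.0]
opening: 0.537
t 32.2 tcp [ 0.5022 -0.2395  0.1427] F [ 0.97 -0.58  4.61] T [-0.095 -0.411  0.228] yaw 40.4
time_s: 32.7
eef_pos: [0.5023, -0.2395, 0.1427]
eef_rot: [0.0, 0.489, 0.872, -0.0]
wrist_force: [1.1, -1.6, 5.9]
opening: 0.532
t 32.9 tcp [ 0.5022 -0.2394  0.1426] F [ 0.86 -1.83  5.07] T [-0.229 -0.44   0.173] yaw 31.4
```

Lateral force turns with the yaw, so the cup axis is off the TCP by about 1–2 mm. I'll compensate.

```bash
python3 -m pendant '[[[0.5,-1.0,0,0,40],[0,0,0,0,40],[0,0,0,0,40]]]'; python3 st.py
python3 -m pendant '[[[0,-0.2,0,-3,40],[0,-0.2,0,-3,40],[0,0,0,0,40]]]'; python3 st.py
```

```text
time_s: 33.28
eef_pos: [0.5025, -0.24, 0.1425]
eef_rot: [-0.0, 0.489, 0.872, 0.0]
wrist_force: [2.0, -0.5, 5.3]
opening: 0.535
t 33.48 tcp [ 0.5025 -0.24    0.1425] F [ 0.78 -0.89  5.56] T [ 0.002 -0.362  0.176] yaw 31.4
time_s: 33.85
eef_pos: [0.5026, -0.2404, 0.1426]
eef_rot: [-0.0, 0.534, 0.845, 0.0]
wrist_force: [0.9, -0.9, 5.7]
opening: 0.534
t 34.05 tcp [ 0.5026 -0.2404  0.1425] F [ 0.89 -0.92  5.46] T [-0.067 -0.42   0.198] yaw 25.4
```

```bash
python3 -m pendant '[[[0.6,-0.5,0,0,40],[0,0,0,0,40]]]'; python3 st.py
python3 -m pendant '[[[0.1,-0.1,0,-3,40],[0.1,-0.1,0,-3,40],[0.1,-0.1,0,-3,40],[0,0,0,0,40]]]'; python3 st.py; python3 dot.py
```

```text
time_s: 34.3
eef_pos: [0.5029, -0.2407, 0.1424]
eef_rot: [-0.0, 0.534, 0.845, 0.0]
wrist_force: [-0.2, -0.4, 5.8]
opening: 0.538
t 34.5 tcp [ 0.503  -0.2407  0.1425] F [-0.15  0.01  5.76] T [ 0.056 -0.256  0.169] yaw 25.5
time_s: 35.0
eef_pos: [0.5032, -0.2412, 0.1425]
eef_rot: [-0.0, 0.599, 0.801, -0.0]
wrist_force: [-1.1, -1.1, 5.9]
opening: 0.534
t 35.2 tcp [ 0.5032 -0.2411  0.1425] F [-0.31 -0.26  5.96] T [-0.059 -0.146  0.129] yaw 16.4
cup 2 270.9 227.0 [ 0.489  -0.2248  0.173 ] r 0.0187 ang 129.1
cup 4 289.5 233.8 [ 0.5206 -0.2473  0.173 ] r 0.0214 ang -21.9
rim 4 264.5 255.6 [ 0.4753 -0.2528  0.1288] r 0.0289 ang -152.1
```

Turning goes well: lateral forces are near zero and friction is down. Next the approach to the stop.

```bash
python3 -m pendant '[[[0.1,-0.1,0,-3,40],[0.1,-0.1,0,-3,40],[0.1,-0.1,0,-3,40],[0,0,0,0,40]]]'; python3 st.py; python3 -m pendant '[[[0.1,-0.1,0,-2,40],[0,0,0,-2,40],[0,0,0,0,40]]]'; python3 st.py;  python3 -m pendant '[[[0,0,0,-2,40],[0,0,0,0,40]]]'; python3 st.py
```

```text
time_s: 35.75
eef_pos: [0.5034, -0.2414, 0.1424]
eef_rot: [-0.001, 0.66, 0.751, -0.0]
wrist_force: [-1.5, -0.6, 6.4]
opening: 0.538
t 35.95 tcp [ 0.5033 -0.2414  0.1424] F [-0.77 -0.16  6.43] T [-0.084 -0.061  0.118] yaw 7.4
time_s: 36.33
eef_pos: [0.5034, -0.2415, 0.1425]
eef_rot: [-0.001, 0.686, 0.728, -0.0]
wrist_force: [-1.2, -0.4, 7.1]
opening: 0.535
t 36.52 tcp [ 0.5034 -0.2414  0.1424] F [-1.19  0.69  6.93] T [-0.015  0.037  0.081] yaw 3.4
time_s: 36.78
eef_pos: [0.5033, -0.2414, 0.1425]
eef_rot: [-0.001, 0.698, 0.716, -0.0]
wrist_force: [-0.9, 1.0, 7.4]
opening: 0.537
t 36.98 tcp [ 0.5033 -0.2414  0.1425] F [-1.25  0.54  6.98] T [0.058 0.177 0.015] yaw 1.4
```

```bash
python3 -m pendant '[[[-0.5,0.3,0,-2,40],[0,0,0,0,40]]]'; python3 st.py; python3 -m pendant '[[[0,0,0,-2,40],[0,0,0,0,40]]]'; python3 st.py;  python3 -m pendant '[[[0,0,0,-2,40],[0,0,0,0,40]]]'; python3 st.py
```

```text
time_s: 37.22
eef_pos: [0.503, -0.2412, 0.1426]
eef_rot: [-0.001, 0.711, 0.703, -0.0]
wrist_force: [-0.8, 0.3, 7.1]
opening: 0.535
t 37.42 tcp [ 0.503  -0.2411  0.1426] F [-0.64  0.15  7.25] T [0.048 0.023 0.011] yaw -0.6
time_s: 37.67
eef_pos: [0.5031, -0.2411, 0.1426]
eef_rot: [-0.001, 0.723, 0.691, -0.0]
wrist_force: [-0.7, -0.4, 6.6]
opening: 0.542
t 37.88 tcp [ 0.5031 -0.2411  0.1426] F [-0.55  0.36  7.19] T [0.056 0.008 0.037] yaw -2.6
time_s: 38.12
eef_pos: [0.503, -0.2411, 0.1426]
eef_rot: [-0.001, 0.735, 0.678, -0.0]
wrist_force: [-0.8, 0.5, 8.1]
opening: 0.535
t 38.33 tcp [ 0.5031 -0.2411  0.1426] F [-0.01  0.41  7.48] T [ 0.074 -0.005  0.027] yaw -4.6
```

```bash
python3 -m pendant '[[[0,0,0,-2,40],[0,0,0,0,40]]]'; python3 st.py; python3 -m pendant '[[[0,0,0,-2,40],[0,0,0,0,40]]]'; python3 st.py;  python3 -m pendant '[[[0,0,0,-1.5,40],[0,0,0,0,40]]]'; python3 st.py
```

```text
time_s: 38.58
eef_pos: [0.5031, -0.2411, 0.1426]
eef_rot: [-0.0, 0.747, 0.665, -0.0]
wrist_force: [0.6, 0.2, 7.2]
opening: 0.535
t 38.77 tcp [ 0.5031 -0.2411  0.1426] F [-0.26  0.59  7.46] T [ 0.023 -0.017  0.068] yaw -6.6
time_s: 39.02
eef_pos: [0.5031, -0.2412, 0.1426]
eef_rot: [-0.0, 0.758, 0.652, -0.0]
wrist_force: [0.0, 0.1, 7.8]
opening: 0.535
t 39.23 tcp [ 0.5031 -0.2412  0.1426] F [ 0.12 -0.26  6.82] T [ 0.017 -0.022  0.052] yaw -8.6
time_s: 39.48
eef_pos: [0.5031, -0.2412, 0.1426]
eef_rot: [-0.0, 0.766, 0.642, -0.0]
wrist_force: [0.4, 0.5, 8.1]
opening: 0.537
t 39.67 tcp [ 0.5031 -0.2412  0.1426] F [-0.21  0.06  7.56] T [0.019 0.025 0.051] yaw -10.1
```

```bash
python3 -m pendant '[[[0,0,0,-1.5,40],[0,0,0,0,40]]]'; python3 st.py; python3 -m pendant '[[[0,0,0,-1.5,40],[0,0,0,0,40]]]'; python3 st.py; python3 dot.py
```

```text
time_s: 39.92
eef_pos: [0.5031, -0.2413, 0.1426]
eef_rot: [-0.0, 0.775, 0.632, -0.0]
wrist_force: [-1.2, 0.4, 8.1]
opening: 0.537
t 40.12 tcp [ 0.5031 -0.2412  0.1426] F [-0.37  0.14  7.06] T [-0.025  0.023  0.048] yaw -11.6
time_s: 40.38
eef_pos: [0.5031, -0.2413, 0.1426]
eef_rot: [-0.0, 0.783, 0.622, -0.0]
wrist_force: [-0.8, -0.2, 6.2]
opening: 0.538
t 40.58 tcp [ 0.5031 -0.2413  0.1426] F [-0.32 -0.31  7.21] T [-0.036 -0.003  0.095] yaw -13.1
cup 5 273.5 225.1 [ 0.4943 -0.2192  0.173 ] r 0.0211 ang 107.9
cup 6 286.7 236.6 [ 0.5144 -0.2552  0.173 ] r 0.0209 ang -49.3
rim 4 264.7 255.8 [ 0.4757 -0.2535  0.1288] r 0.0289 ang -150.5
```

```bash
python3 -m pendant '[[[0,0,0,-1.5,40],[0,0,0,0,40]]]'; python3 st.py; python3 -m pendant '[[[0,0,0,-1,40],[0,0,0,0,40]]]'; python3 st.py
```

```text
time_s: 40.88
eef_pos: [0.5031, -0.2413, 0.1426]
eef_rot: [-0.0, 0.791, 0.612, -0.0]
wrist_force: [-0.1, -0.5, 5.6]
opening: 0.538
time_s: 41.12
eef_pos: [0.5031, -0.2413, 0.1427]
eef_rot: [-0.0, 0.796, 0.605, -0.0]
wrist_force: [-0.3, 0.3, 7.0]
opening: 0.533Traceback (most recent call last):
  File "st.py", line 4, in <module>
    imaging.camera('side'); o=monitor.get_obs(); F.append(o['wrist_force']);T.append(o['torque']);P.append(o['eef_pos'])
    ~~~~~~~~~~~~~~^^^^^^^^
ValueError: 200 camera calls are used up
Traceback (most recent call last):
  File "st.py", line 4, in <module>
    imaging.camera('side'); o=monitor.get_obs(); F.append(o['wrist_force']);T.append(o['torque']);P.append(o['eef_pos'])
    ~~~~~~~~~~~~~~^^^^^^^^
ValueError: 200 camera calls are used up
```

My averaging script has used up all the camera calls. From here I'll go by force, torque and pose only.

```bash
cat > st.py <<'E'
from bench import monitor
import numpy as np
o=monitor.get_obs(); print('F',o['wrist_force'].round(2) if hasattr(o['wrist_force'],'round') else o['wrist_force'],'T',np.round(o['torque'],3),'z',np.round(o['eef_pos'],4))
E
python3 st.py; python3 -m pendant '[[[0,0,0,0,40]]]' | grep wrist; python3 st.py;  python3 -m pendant '[[[0,0,0,0,40]]]' | grep wrist; python3 st.py
```

```text
F [-0.27  0.25  7.05] T [-0.118 -0.024  0.163] z [ 0.5031 -0.2413  0.1427]
wrist_force: [0.6, 0.7, 6.1]
F [0.56 0.66 6.15] T [-0.063 -0.007  0.12 ] z [ 0.5031 -0.2413  0.1427]
wrist_force: [-1.3, -0.7, 6.3]
F [-1.29 -0.67  6.34] T [-0.137  0.012  0.144] z [ 0.5031 -0.2413  0.1427]
```

```bash
python3 -m pendant '[[[0,0,0,-1.5,40],[0,0,0,0,40]]]' | grep wrist; python3 st.py; for i in 1 2; do python3 -m pendant '[[[0,0,0,0,40]]]' >/dev/null; python3 st.py; done
```

```text
wrist_force: [-0.3, -0.5, 6.7]
F [-0.26 -0.48  6.72] T [-0.122  0.032  0.232] z [ 0.5031 -0.2414  0.1427]
F [-1.18 -0.84  6.5 ] T [-0.139 -0.06   0.234] z [ 0.5031 -0.2414  0.1427]
F [ 0.1  -0.88  6.82] T [-0.153  0.006  0.23 ] z [ 0.5031 -0.2414  0.1427]
```

The stop is found: the torque now climbs at the cork's 0.05 N m/deg. I'll back the twist off a little, then ease up.

```bash
python3 -m pendant '[[[0,0,0,1.5,40],[0,0,0,0,40]]]' >/dev/null; python3 st.py; for i in 1 2 3 4; do python3 -m pendant '[[[0,0,0.6,0,40],[0,0,0,0,40],[0,0,0,0,40]]]' >/dev/null; python3 st.py; done
```

```text
F [-0.36  0.28  7.53] T [-0.057 -0.017  0.135] z [ 0.5031 -0.2414  0.1427]
F [-0.56  0.07  5.44] T [-0.188 -0.079  0.155] z [ 0.503  -0.2413  0.143 ]
F [ 0.02 -0.98  4.83] T [-0.165 -0.035  0.201] z [ 0.5031 -0.2412  0.1434]
F [-0.44 -0.76  1.23] T [-0.162  0.002  0.143] z [ 0.5031 -0.2412  0.144 ]
F [-0.45 -0.93  0.8 ] T [-0.11   0.066  0.148] z [ 0.5032 -0.2413  0.1447]
```

```bash
python3 -m pendant '[[[0,0,0,1.5,40],[0,0,0,0,40]]]' >/dev/null; python3 st.py; for i in 1 2 3; do python3 -m pendant '[[[0,0,0,0,40]]]' >/dev/null; python3 st.py; done; for i in 1 2; do python3 -m pendant '[[[0,0,0.5,0,40],[0,0,0,0,40]]]' >/dev/null; python3 st.py; python3 -m pendant '[[[0,0,0,0,40]]]' >/dev/null; python3 st.py; done
```

```text
F [-1.58 -0.17  2.2 ] T [-0.048  0.079  0.15 ] z [ 0.5034 -0.2414  0.1449]
F [-0.86  0.04  1.06] T [-0.06   0.189  0.082] z [ 0.5034 -0.2414  0.145 ]
F [-1.52 -0.45  1.71] T [-0.02   0.195  0.094] z [ 0.5034 -0.2414  0.1449]
F [-1.43 -0.99  2.26] T [-0.044  0.234  0.093] z [ 0.5034 -0.2414  0.1449]
F [-0.8  -0.13  0.13] T [-0.08   0.111  0.041] z [ 0.5033 -0.2414  0.1452]
F [-0.77 -0.64 -0.02] T [-0.1    0.134  0.116] z [ 0.5034 -0.2414  0.1453]
F [-0.35  0.02 -2.13] T [-0.112  0.024  0.073] z [ 0.5033 -0.2413  0.1457]
F [-0.93  0.11 -1.95] T [-0.192  0.051  0.073] z [ 0.5033 -0.2414  0.1457]
```

Net load reached zero at about 28 mm above the rim, which suggests the lugs still hang on the lip and haven't popped up into the pockets. I'll turn clockwise at this height and watch Fz for a pop.

```bash
for i in 1 2 3; do python3 -m pendant '[[[0,0,0,-1.5,40],[0,0,0,0,40]]]' |head -1; python3 st.py; done
```

```text
time_s: 45.25
F [-0.35 -0.5  -2.15] T [-0.197  0.025  0.183] z [ 0.5033 -0.2414  0.1458]
time_s: 45.5
F [-0.36 -0.86 -1.87] T [-0.152  0.026  0.255] z [ 0.5033 -0.2414  0.1458]
time_s: 45.75
F [-0.79 -0.76 -2.21] T [-0.274  0.006  0.288] z [ 0.5034 -0.2414  0.1458]
```

```bash
for i in 1 2 3; do python3 -m pendant '[[[0,0,0,2.5,40],[0,0,0,0,40]]]' |head -1; python3 st.py; done
```

```text
time_s: 46.0
F [-0.14 -1.01 -2.9 ] T [-0.189  0.022  0.185] z [ 0.5034 -0.2414  0.1458]
time_s: 46.25
F [-2.25 -0.41 -3.05] T [-0.08   0.046  0.085] z [ 0.5034 -0.2414  0.1459]
time_s: 46.5
F [-1.76 -0.41 -1.59] T [-0.111  0.067 -0.022] z [ 0.5034 -0.2414  0.1459]
```

```bash
for i in 1 2; do python3 -m pendant '[[[0,0,0,2.5,40],[0,0,0,0,40]]]' |head -1; python3 st.py; done
```

```text
time_s: 46.75
F [-0.12 -0.02 -2.12] T [-0.094 -0.034 -0.078] z [ 0.5035 -0.2414  0.146 ]
time_s: 47.0
F [ 0.65  0.29 -1.97] T [ 0.03  -0.195 -0.089] z [ 0.5036 -0.2413  0.146 ]
```

```bash
for i in 1 2; do python3 -m pendant '[[[0,0,0,2,40],[0,0,0,0,40]]]' |head -1; python3 st.py; done
```

```text
time_s: 47.25
F [ 1.13  1.2  -1.83] T [ 0.091 -0.316 -0.127] z [ 0.5036 -0.2414  0.146 ]
time_s: 47.5
F [ 2.61  0.69 -1.88] T [ 0.171 -0.458 -0.103] z [ 0.5036 -0.2414  0.146 ]
```

CCW torque saturates near the friction level of 0.1 N m, so it isn't locked. I'll press down again, return to the stop with light twist, and then ease by opening the fingers so the spring can pop it up freely.

```bash
python3 -m pendant '[[[0,0,-1.7,0,40],[0,0,-1.7,0,40],[0,0,0,0,40]]]' |head -1; python3 st.py; python3 -m pendant '[[[0,0,0,-4,40],[0,0,0,-4,40],[0,0,0,-3,40],[0,0,0,0,40]]]' |head -1; python3 st.py;python3 -m pendant '[[[0,0,0,-3,40],[0,0,0,0,40]]]' |head -1; python3 st.py
```

```text
time_s: 47.88
F [-0.47  1.06  6.79] T [ 0.273 -0.073 -0.002] z [ 0.5039 -0.242   0.1436]
time_s: 48.38
F [-1.11  0.45  6.2 ] T [ 0.213 -0.002  0.122] z [ 0.5038 -0.2421  0.1437]
time_s: 48.62
F [-1.8   1.72  6.35] T [0.107 0.118 0.158] z [ 0.5038 -0.2423  0.1437]
```

```bash
python3 -m pendant '[[[-0.7,0.9,-0.7,0,40],[0,0,0,0,40]]]' |head -1; python3 st.py; python3 -m pendant '[[[0,0,0,-1.5,40],[0,0,0,0,40]]]' ; python3 st.py
```

```text
time_s: 48.88
F [-0.14 -0.73  7.25] T [-0.024  0.011  0.149] z [ 0.5035 -0.2418  0.1435]
time_s: 49.12
eef_pos: [0.5035, -0.2418, 0.1435]
eef_rot: [0.002, 0.807, 0.591, -0.0]
wrist_force: [-0.2, -0.8, 7.5]
opening: 0.537
F [-0.16 -0.75  7.47] T [-0.09   0.012  0.226] z [ 0.5035 -0.2418  0.1435]
```

```bash
python3 -m pendant '[[[0,0,0,1.5,40],[0,0,0,0,85],[0,0,0,0,85],[0,0,0,0,85],[0,0,0,0,85],[0,0,0,0,85],[0,0,0,0,85]]]'; python3 st.py
```

```text
time_s: 50.0
eef_pos: [0.5027, -0.2405, 0.1417]
eef_rot: [-0.0, 0.799, 0.601, -0.0]
wrist_force: [0.2, 1.2, -0.3]
opening: 0.997
F [ 0.22  1.17 -0.3 ] T [-0.02   0.054  0.01 ] z [ 0.5027 -0.2405  0.1417]
```

Now a check by touch: regrip gently at the same yaw and test the lock with a small counter-clockwise twist.

```bash
python3 -m pendant '[[[0.4,-0.8,4,0,85],[0,0,0,0,85],[0,0,0,0,42],[0,0,0,0,42],[0,0,0,0,42],[0,0,0,0,42],[0,0,0,0,42],[0,0,0,0,42]]]'; python3 st.py; for i in 1 2 3; do python3 -m pendant '[[[0,0,0,2,42],[0,0,0,0,42]]]' |head -1; python3 st.py; done
```

```text
time_s: 51.0
eef_pos: [0.5029, -0.2412, 0.1458]
eef_rot: [-0.0, 0.799, 0.601, -0.0]
wrist_force: [-4.0, 0.1, 4.0]
opening: 0.535
F [-4.02  0.1   4.05] T [0.27  0.876 0.069] z [ 0.5029 -0.2412  0.1458]
time_s: 51.25
F [-4.32  1.5   3.54] T [0.227 0.835 0.005] z [ 0.503  -0.2413  0.1458]
time_s: 51.5
F [-3.22  0.17  3.34] T [0.218 0.578 0.016] z [ 0.5032 -0.2414  0.1458]
time_s: 51.75
F [-2.43  0.46  3.01] T [0.12  0.429 0.006] z [ 0.5034 -0.2415  0.1459]
```

```bash
for i in 1 2; do python3 -m pendant '[[[-0.5,0,0,2,42],[0,0,0,0,42]]]' |head -1; python3 st.py; done
```

```text
time_s: 52.0
F [-0.47  0.9   3.75] T [ 0.07   0.029 -0.01 ] z [ 0.503  -0.2415  0.146 ]
time_s: 52.25
F [ 1.1  -0.28  2.9 ] T [ 0.021 -0.243 -0.063] z [ 0.5026 -0.2415  0.146 ]
```

```bash
for i in 1 2 3; do python3 -m pendant '[[[0,0,0,2,42],[0,0,0,0,42]]]' |head -1; python3 st.py; done
```

```text
time_s: 52.5
F [ 1.07 -0.1   2.69] T [-0.019 -0.346 -0.002] z [ 0.5024 -0.2414  0.1459]
time_s: 52.75
F [ 1.56 -0.25  3.59] T [-0.013 -0.366 -0.024] z [ 0.5022 -0.2414  0.1459]
time_s: 53.0
F [ 2.17 -0.12  3.15] T [-0.109 -0.321 -0.099] z [ 0.5021 -0.2415  0.1459]
```

Run:
```python
from h import *
import pickle
s=pickle.load(open('side.pkl','rb')); a=s['img']; C=np.array([.5005,-.2390])
for u,v in ((266.0,243.0),(288.0,256.3),(288.9,244.3),(264.7,255.3)):
    P=atz(s,u,v,.13); d=P[:2]-C; print(u,v,P.round(4),np.hypot(*d).round(4),np.degrees(np.arctan2(*d[::-1])).round(1))
g=a.mean(2); 
print('UL');print(g[240:248,261:271].round().astype(int)); print('LR');print(g[252:261,283:294].round().astype(int))
```

```text
266.0 243.0 [ 0.4812 -0.2179  0.13  ] 0.0286 132.5
288.0 256.3 [ 0.5183 -0.259   0.13  ] 0.0268 -48.2
288.9 244.3 [ 0.5249 -0.2246  0.13  ] 0.0283 30.6
264.7 255.3 [ 0.4756 -0.2535  0.13  ] 0.0288 -149.8
UL
[[164 167 171 176 176 176 174 158  90  58]
 [164 165 172 176 176 176 177 181 177 161]
 [163 166 171 177 187 200 202 198 192 189]
 [164 166 170 180 185 210 208 189 194 192]
 [165 167 178 194 192 187 188 192 187 176]
 [165 169 190 196 194 191 188 175 174 185]
 [169 187 196 195 194 191 172 172 184 177]
 [176 194 195 194 194 189 185 185 184 133]]
LR
[[152 126  98  94  94  95  92  96  97  98 102]
 [153 124  95  96  95  95  92  98  97  96 101]
 [124 101  95  97  97  94  96  98  98  98 106]
 [ 99  95  97  97  96  97  97  98  98  99 111]
 [ 94  97  96  96 101 110 110 103  99  99 108]
 [ 96  99  97  96 105 113 113 108 102  97 105]
 [ 97  98  98  97 101 107 112 107 102  98 129]
 [ 98  99  99 100 101 106 106 102 100 121 177]
 [100 104 109 110 108 106 101 100  94 107 178]]
```

The white (lock) dots lie at -49°, i.e. yaw ≈ -4.6°. I had been easing up at -13 to -17°, twisted past the pockets. The turn was also free only between yaw +7 and -10. I'll press down again and ease up at about -5° with no twist.

```bash
python3 -m pendant '[[[0.4,0,-1.5,-1,42],[0.4,0,-1.5,-2,42],[0,0,0,-2,42],[0,0,0,0,42]]]' ; python3 st.py;  python3 -m pendant '[[[0,0,-0.7,0,42],[0,0,0,0,42]]]' |head -1; python3 st.py
```

```text
time_s: 53.5
eef_pos: [0.5029, -0.2415, 0.1432]
eef_rot: [0.0, 0.738, 0.675, -0.0]
wrist_force: [-0.7, -0.4, 6.3]
opening: 0.534
F [-0.69 -0.43  6.31] T [ 0.042  0.017 -0.004] z [ 0.5029 -0.2415  0.1432]
time_s: 53.75
F [-0.85  0.06  6.75] T [0.063 0.081 0.009] z [ 0.5029 -0.2415  0.1426]
```

```bash
for i in 1 2 3 4 5; do python3 -m pendant '[[[0,0,0.9,0,42],[0,0,0,0,42]]]' |head -1; python3 st.py; done
```

```text
time_s: 54.0
F [0.2  0.28 6.38] T [-0.005  0.096  0.07 ] z [ 0.5029 -0.2415  0.1435]
time_s: 54.25
F [-0.38  0.4   6.5 ] T [0.    0.033 0.108] z [ 0.5028 -0.2415  0.1443]
time_s: 54.5
F [-0.65 -0.07  5.  ] T [-0.029  0.041  0.023] z [ 0.5028 -0.2414  0.1451]
time_s: 54.75
F [0.04 0.13 4.22] T [-0.153 -0.09   0.002] z [ 0.5027 -0.2414  0.1457]
time_s: 55.0
F [ 0.16 -1.06  1.24] T [-0.175 -0.158  0.047] z [ 0.5027 -0.2412  0.1462]
```

The spring curve now runs on to about 29.3 mm, so it has popped up into the pockets. I'll confirm with a small counter-clockwise twist.

```bash
python3 -m pendant '[[[0,0,0.4,0,42],[0,0,0,0,42]]]' |head -1; python3 st.py; for i in 1 2 3; do python3 -m pendant '[[[0,0,0,2.5,42],[0,0,0,0,42]]]' |head -1; python3 st.py; done
```

```text
time_s: 55.25
F [ 0.24 -1.41 -0.29] T [-0.302 -0.207  0.04 ] z [ 0.5027 -0.2412  0.1466]
time_s: 55.5
F [ 0.05 -0.26 -1.27] T [-0.255 -0.186 -0.037] z [ 0.5027 -0.2412  0.1467]
time_s: 55.75
F [-0.4  -1.28 -1.83] T [-0.206 -0.116  0.015] z [ 0.5027 -0.2412  0.1467]
time_s: 56.0
F [-0.04 -1.57 -1.17] T [-0.182 -0.056 -0.1  ] z [ 0.5027 -0.2413  0.1468]
```

```bash
for i in 1 2; do python3 -m pendant '[[[0,0,0,2,42],[0,0,0,0,42]]]' |head -1; python3 st.py; done
```

```text
time_s: 56.25
F [-0.21 -0.43 -1.82] T [-0.212 -0.057 -0.207] z [ 0.5027 -0.2413  0.1468]
time_s: 56.5
F [-0.18 -1.73 -1.2 ] T [-0.258 -0.006 -0.269] z [ 0.5028 -0.2413  0.1469]
```

It's locked: the counter-clockwise wall climbs at the cork's slope, and the height is about 29.4 mm. Now I'll untwist, open and retreat.

```bash
python3 -m pendant '[[[0,0,0,-4,42],[0,0,0,-3,42],[0,0,0,0,42]]]' |head -1; python3 st.py; python3 -m pendant '[[[0,0,0,0,85],[0,0,0,0,85],[0,0,0,0,85],[0,0,0,0,85],[0,0,0,0,85],[0,0,0,0,85],[0,0,5,0,85],[0,0,10,0,85]]]'; python3 -m pendant '[[[0,0,25,0,85],[0,0,40,0,85],[0,0,40,0,85],[0,0,0,0,85],[0,0,0,0,85]]]'; python3 st.py
```

```text
time_s: 56.88
F [-0.87 -0.16 -2.38] T [-0.244  0.042 -0.041] z [ 0.5028 -0.2413  0.1469]
time_s: 57.88
eef_pos: [0.5027, -0.2412, 0.1622]
eef_rot: [-0.0, 0.711, 0.703, -0.0]
wrist_force: [-0.0, -0.3, 0.2]
opening: 0.997
time_s: 58.5
eef_pos: [0.5027, -0.2412, 0.267]
eef_rot: [0.0, 0.711, 0.703, 0.0]
wrist_force: [-0.9, -0.2, -0.9]
opening: 0.992
F [-0.89 -0.16 -0.89] T [-0.014  0.026  0.019] z [ 0.5027 -0.2412  0.267 ]
```

```bash
python3 -c "
from bench import order; print(order.hand_in())"
```

```text
the job is handed in; nothing more can be done
None
```

The eyecup is on the barrel and, by force, torque and height readings, clicked locked. I let go, backed the gripper 120 mm up clear of it, and handed in at about 58.5 s. The job reported no verdict, and I had no camera calls left to confirm the result by sight.

**What I did:** I gripped the cup on its flats, let the lugs down through the slots, pressed against the spring and turned it clockwise to the stop. It locked once I eased up at the white dots' direction.

**Last checks, all before letting go:**
- **Height:** the spring force ran on smoothly as I eased up, and the grip point came to rest about 29.3–29.4 mm above the rim. This height comes from measured tool height and spring force.
- **Lock:** twisting it back counter-clockwise met a solid wall, with torque rising to -0.27 N m at the cork's stiffness. I then took that twist off.
- **Release:** the fingers were fully open and the wrist force was back near zero.
- **Barrel load:** the largest press I measured was about 9 N. Adding the twist against the stop (up to 0.29 N m), I estimate the barrel load stayed under 25 N; I had no direct reading of it.

**What failed or disagreed:**
- **Two failed easings:** the first two tries to ease it off did not lock, because I eased up about 10° past the white dots with twist on the barrel. A twist-back test caught both times, and I pressed down again and redid it.
- **Cameras used up:** my averaging script spent all 200 camera calls by about 41 s. I did not check the wheel, quartz and disc by camera at the end; the arm only passed well above them.

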